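# Tighten the grinding point, then hold the sprung dresser arm at its stop

### The arm

A 7-joint arm with a two-finger parallel gripper is mounted at the origin on the work surface. World frame = base frame: x ahead of the robot, y to its left, z up, the work surface at z = 0. Lengths are in m, angles in degrees, forces in N, time in s.
With the tool pointing down it reaches from about 0.4 to 0.875 m from the base axis. Payload 6.5 kg.
Tool frame: the origin (TCP) lies on the centre line of the jaws, within the pads' length; the fingertips stand env.tip_extent ahead of it and the grasp point (between the pads) lies 8 mm behind it (env.tip_extent is the distance from the TCP to the fingertips, in m); x points along the fingers, y is the direction in which the jaws open and shut, and the axes are right-handed (so a half turn about x gives the same grasp; the last joint's range is limited). The gripper opens to 88 mm and grips with 3 to 60 N. Pads are 18 mm wide; open, the fingers measure 123 mm over their backs; the gripper's body (75 mm by 187 mm) begins 45 mm behind the grasp point.
Start: joints at [-80.97, 30.733, -0.252, 88.115, 0.149, 61.152, -4.079], TCP at [0.144, 0.634, 0.25] pointing down, gripper open.
Joint ranges: [-154.64, 154.64], [-21.42, 123.67], [-72.66, 72.17], [13.99, 137.28], [-74.86, 254.86], [10.95, 109.41], [-158.01, 158.01]. Speed limits (degrees/s): [136.94, 136.94, 180, 180, 180, 180, 180].

### API

Orientations are given as [roll, pitch, yaw] about the fixed x, y, z axes, in that order (R = Rz(yaw) Ry(pitch) Rx(roll)).
In Python, from station import env gives the robot as it stands.
- The arm moves only by the tool servo_tool, never from a script. Its argument "motion" is text: rows parted by semicolons, each of 4 numbers parted by spaces: the shift along the world's x, y, z in cm, then the turn about the world's z in degrees. A call has 1 to 10 rows; each row is the pose to reach, as a shift and turn from the pose commanded when the call began; what a row does not reach only later rows make up. A row lasts 1/12 s, in which the tool goes at most 41.7 mm and 7.16 degrees, less where a joint would pass 70% of its speed; a pose out of reach is approached as far as the arm can. A call with a gripper value outside its range is refused whole. "claw" is the opening, from 0 (shut) to 1 (fully open), set as the call begins (left out, the last holds). The fingers move at their own pace and stop on an object; the grip force is fixed at half the most. Time passes only in rows, so rows that repeat a pose let the fingers close. It gives the time, the measured TCP pose, the force and the opening at its end, in the units of the state.
- env.read_state(): the state, without advancing time (a new reading comes with each control period).
- env.get_image(name): name is "scene" or "top" or "wrist"; returns a dict with "image" (384x512x3 uint8, red, green, blue), "depth" (384x512 float32, m along the optical axis (not along the pixel's ray), 0 where there is no reading), "fx", "fy", "cx", "cy" (pixels), "position" and "attitude" of the camera in the world. Camera axes: x right, y down, z forward; pixel columns grow to the right and rows downward; lengths in m; the calibration is good to about 2 mm. A picture is of the moment at which its call begins.
- env.finish_job(): hands the job in, once; it reports no verdict.
The state is a dict: "t": time; "joint_positions": joint angles; "dq": joint speeds; "tau": joint torques, N m; "tcp_pos": TCP position; "ee_rot": TCP orientation; "contact_force": force on the tool from outside, world axes, zero at the start; "torque": the same for the moment, N m; "opening": opening from 0.0 (shut) to 1.0 (fully open).
Only numpy, scipy, OpenCV 4.12 (cv2) and the standard library are available. Lean on these libraries where they do the work, as an engineer would, in place of code of your own. Each camera call takes 0.05 s, during which the arm holds its last target.

### The job

On the small dressing stand, first turn the chuck's ribbed sleeve clockwise (seen from above) until the three jaws are tight on the shank of the grinding point standing in it, and let go of the sleeve. Then take the upright grip post on the end of the sprung dresser arm and swing the arm round towards the chuck, against its spring, until it is at its stop, and finish while still holding it there: do not let go. Leave the grinding point standing in the chuck and do not disturb the other things on the bench.

Things in the scene. Friction and masses are not known exactly. Their poses are not given: they have to be found in the camera images.
- stand: Grey dressing stand bolted to the bench. Origin on the bench surface under the chuck's axis. Base plate 145 mm (x from -60 to 85) by 215 mm (y from -65 to 150), 12 mm thick; the chuck's axis is vertical at the origin; at x 40, y 115 a grey hanger post of radius 17 mm, 90 mm high, carries the sprung arm; at x 26, y 68 stands the steel stop pin, radius 6 mm, 108 mm high, that the arm meets. It carries the sleeve, jaws and arm. The arm at its stop points along the stand's -y.
- chuck_grip (a point): Point on the chuck's vertical axis, 66 mm above the bench, at a good height to grip the sleeve: a round ribbed steel ring of outer diameter 44 mm, from 45 to 80 mm above the bench, below it a 38 mm square block, inside it three jaws that rise to 88 mm. The grinding point in the middle rises to 106 mm.
- sleeve (a joint): Turn of the chuck sleeve, rad, growing clockwise seen from above. 0 is fully open; the jaws close 2.6 mm per rad and meet the shank at about 1.15; the sleeve comes up hard at 1.35, and the chuck is tight from 1.25 on. It starts between 0 and 0.35, turns stiffly (0.15 N m) and stays where it is left.
- bit: Mounted grinding point standing loose in the chuck: steel shank 6 mm across and 66 mm long with a grey cylindrical stone head 14 mm across and 13 mm high on top. Origin at the centre of the foot of the shank, z along the shank; the foot stands 27 mm above the bench on the floor of the bore.
- pivot (a point): Point on the vertical pivot axis of the sprung arm, on top of the hanger post, 98 mm above the bench.
- grip_post (a point): Point on the axis of the upright steel grip post (14 mm across, rising from 104 to 148 mm above the bench) at the free end of the arm, 130 mm above the bench, 150 mm from the pivot axis. The arm is a flat bar 16 mm wide, from 92 to 104 mm above the bench, with a dark dresser block on its side, 115 mm from the pivot, whose tip comes to about 3 mm from the stone head at the stop.
- dresser (a joint): Swing of the sprung arm about its vertical pivot, rad, growing clockwise seen from above, towards the chuck: 0 is the rest position, 0.95 the hard stop. The spring pulls it back to 0 with 0.28 N m at rest growing to 1.04 N m at the stop (about 7 N at the grip post). At the stop the post stands about 53 mm from the chuck's axis.
- pliers: Pliers 130 mm long, 12 mm high, lying flat on the bench near the stand. Leave alone.
- collar: Brass collar 26 mm across, 12 mm high, lying on the stand's base plate. Leave alone.
- file: File with a wooden handle, 180 mm long, 14 mm high, to the robot's left. Leave alone.
- dish: White bowl 90 mm across, 30 mm high, to the left. Leave alone.
- bench_pin: Wooden block 110 by 70 mm, 42 mm high, to the right. Leave alone.
- bead_jar: Glass jar 60 mm across, 75 mm high, to the right. Leave alone.
- hammer: Small hammer 220 mm long, to the right. Leave alone.

How it is judged:
By the outcome, as a careful person would: the job done as asked, in the order asked, and still so for the second after the job is handed in, while the arm keeps its last pose, push and grip.
It also fails if it takes over 54 s, if anything falls off the work surface, if the arm or the gripper's body presses on something with over 40 N, if the wrist force passes 120 N, or if a joint passes its speed limit or range.

## Working session

There is one attempt and no reset: what is moved stays moved. The work goes in short steps, Python scripts to look and compute and a tool call to move; the robot and the scene stay as the last step left them, time stands still between calls to the robot, and variables do not carry over. Pictures are saved under pics/ and viewed, and the job is handed in when it is done.

Besides the shell and the picture viewer there is one more tool, called after "Call:" as name(argument=value, ...), one argument or row to a line, values as JSON. servo_tool: Moves the arm, as the interface text tells. Its arguments: {"type":"object","properties":{"motion":{"type":"string"},"claw":{"type":"number"}},"required":["motion"]}

```bash
ls; mkdir -p pics; python3 - <<'E'
from station import env
import cv2
s=env.read_state();print({k:s[k] for k in('t','tcp_pos','ee_rot','contact_force','opening')},env.tip_extent)
for n in('scene','top','wrist'):
    d=env.get_image(n);cv2.imwrite(f'pics/{n}0.png',d['image'][:,:,::-1]);print(n,d['fx'],d['fy'],d['cx'],d['cy'],d['position'],d['attitude'])
E
```

```text
pics
{'t': 0.0, 'tcp_pos': array([0.14419775, 0.6332201 , 0.24886271]), 'ee_rot': array([-85.48351849,  89.90457197, -98.30894732]), 'contact_force': array([ 0.01652382,  0.21733031, -1.07447906]), 'opening': 0.9975417353626052} 0.011
scene 353.4705875941113 353.4705875941113 252.6025366389848 185.72761538194698 [1.37498751 0.03942364 0.70833566] [-125.40181457    1.11328      90.41999617]
top 372.78704931323796 372.78704931323796 252.971651559926 190.89053594968453 [0.37242661 0.01103261 1.26413496] [-1.73226877e+02 -1.67323475e-01 -9.01959078e+01]
wrist 316.3174426507406 316.3174426507406 253.43274127348607 194.68285259609593 [0.07911453 0.64787221 0.3828561 ] [1.64812497e+02 1.42756388e-01 7.71316722e+01]
```

View pics/scene0.png

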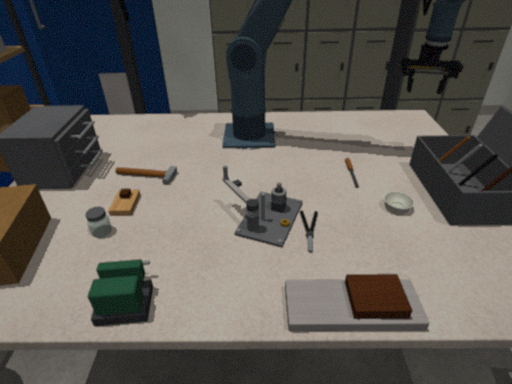

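View pics/top0.png

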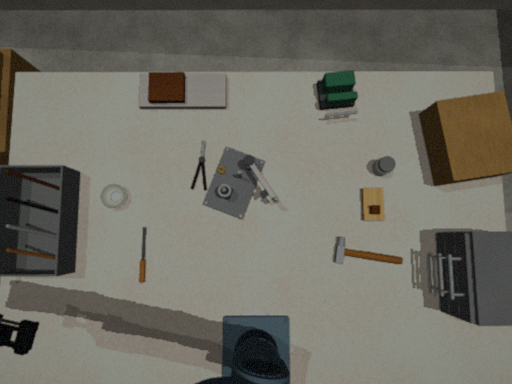

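View pics/wrist0.png

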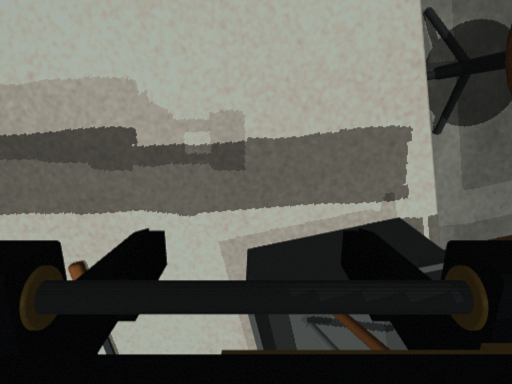

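```bash
cat > h.py <<'E'
from station import env
import cv2,numpy as np
from scipy.spatial.transform import Rotation as Ro
def grab(n,tag):
    d=env.get_image(n);cv2.imwrite(f'pics/{tag}.png',d['image'][:,:,::-1]);np.save(f'pics/{tag}.npy',d,allow_pickle=True);return d
def load(tag): return np.load(f'pics/{tag}.npy',allow_pickle=True).item()
def crop(tag,x0,y0,x1,y1,f,out):
    im=cv2.imread(f'pics/{tag}.png')[y0:y1,x0:x1]
    im=cv2.resize(im,None,fx=f,fy=f,interpolation=cv2.INTER_CUBIC)
    for x in range(x0-x0%10+10,x1,10):
        cv2.line(im,((x-x0)*f,0),((x-x0)*f,6),(0,0,255),1); cv2.putText(im,str(x),((x-x0)*f-8,16),0,.35,(0,0,255))
    for y in range(y0-y0%10+10,y1,10):
        cv2.line(im,(0,(y-y0)*f),(6,(y-y0)*f),(0,0,255),1); cv2.putText(im,str(y),(8,(y-y0)*f+4),0,.35,(0,0,255))
    cv2.imwrite(f'pics/{out}.png',im)
def RR(d): return Ro.from_euler('xyz',d['attitude'],degrees=True).as_matrix()
def ray(d,u,v): return RR(d)@np.array([(u-d['cx'])/d['fx'],(v-d['cy'])/d['fy'],1])
def atz(d,u,v,z):
    r=ray(d,u,v);p=np.array(d['position']);return p+r*(z-p[2])/r[2]
def dep(d,u,v):
    return np.array(d['position'])+ray(d,u,v)*d['depth'][int(round(v)),int(round(u))]
def tri(obs):
    A=np.zeros((3,3));b=np.zeros(3)
    for d,u,v in obs:
        r=ray(d,u,v);r/=np.linalg.norm(r);P=np.eye(3)-np.outer(r,r);A+=P;b+=P@np.array(d['position'])
    x=np.linalg.solve(A,b)
    res=[np.linalg.norm((np.eye(3)-np.outer(r,r))@(x-d['position'])) for d,u,v in obs for r in [ray(d,u,v)/np.linalg.norm(ray(d,u,v))]]
    return x,res
def proj(d,p):
    c=RR(d).T@(np.array(p)-d['position']);return d['fx']*c[0]/c[2]+d['cx'],d['fy']*c[1]/c[2]+d['cy']
E
python3 - <<'E'
from h import *
for n in('scene','top'): grab(n,n+'1')
crop('top1',180,130,300,230,6,'tc');crop('scene1',210,155,330,260,6,'sc')
E
```

```text
(no output)
```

View pics/tc.png

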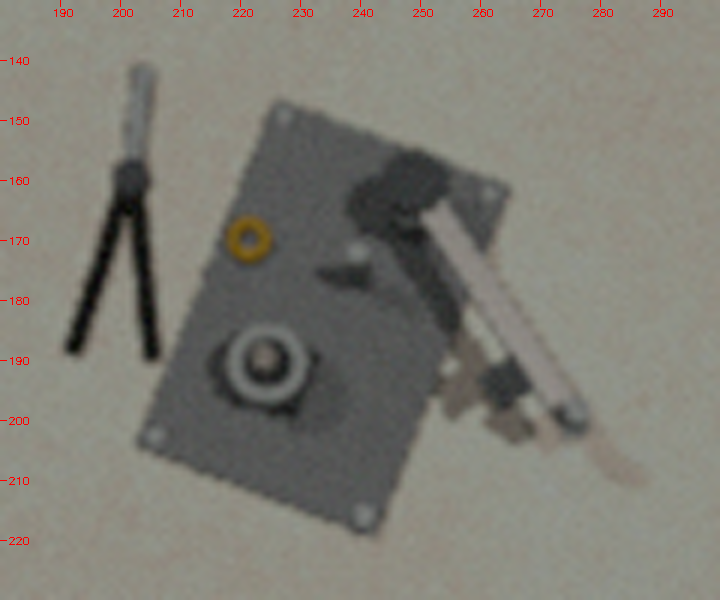

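View pics/sc.png

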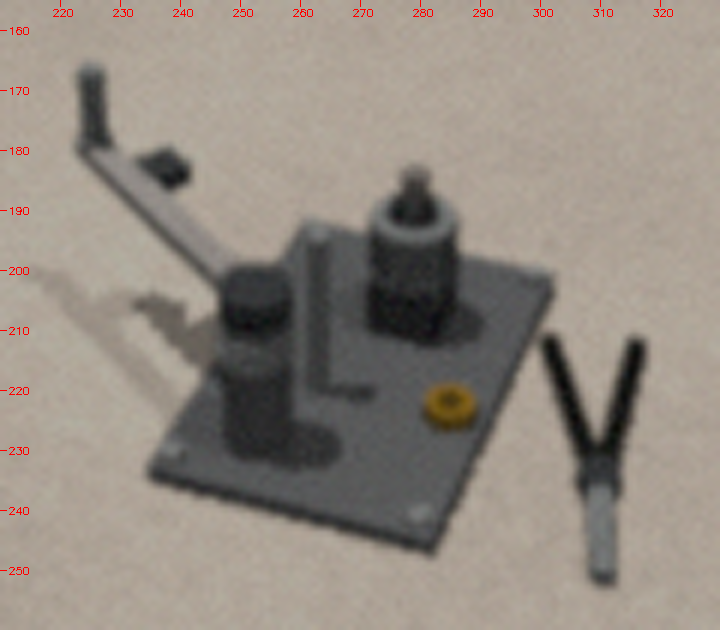

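```bash
python3 - <<'E'
from h import *
from scipy.optimize import least_squares
t=load('top1');s=load('scene1')
loc=np.array([[-60,150],[85,150],[85,-65],[-60,-65]])/1e3
tp=[(226,146.5),(265.2,161),(243,219.5),(203,204.5)]
sp=[(281.5,247),(235,233.5),(260.5,191.5),(302,201.5)]
def pose(q,l,z):
    c,s_=np.cos(q[2]),np.sin(q[2]);return [q[0]+c*l[0]-s_*l[1],q[1]+s_*l[0]+c*l[1],z]
for nm,uses in(('top',[(t,tp,[.012]*4)]),('scene',[(s,sp,[.0,.012,.012,.012])]),('both',[(t,tp,[.012]*4),(s,sp,[.012]*4)])):
    f=lambda q:np.concatenate([np.array(proj(d,pose(q,l,z)))-p for d,pp,zz in uses for l,p,z in zip(loc,pp,zz)])
    r=least_squares(f,[.4,.1,-1.9]);q=r.x;print(nm,q[:2],np.degrees(q[2]),np.abs(r.fun).max())
print('bit top',tri([(t,224.2,189),(s,279,184)]), atz(t,224.2,189,.106),atz(s,279,184.,.106))
print('sleeve top ctr',atz(t,224.5,190.7,.08),atz(s,279.2,191.5,.08), tri([(t,224.5,190.7),(s,279.2,191.5)]))
print('gp top',tri([(t,275.5,199),(s,225.3,166.5)]),atz(t,275.5,199,.148),atz(s,225.3,166.5,.148))
for n,l,z in(('pivot',(.04,.115),.104),('stop',(.026,.068),.108),('chuck',(0,0),.08)):
    print(n,pose(q,l,z),proj(t,pose(q,l,z)),proj(s,pose(q,l,z)))
print('pin top',tri([(t,239.5,171.5),(s,263,194)]))
E
```

```text
top [0.5144577  0.09668472] -110.86062275631986 0.36343189435402223
scene [0.5178196  0.10011484] -110.99286504994548 1.547521011763365
both [0.51728955 0.09860871] -111.03283436223337 1.7017054350224328
bit top (array([0.51655403, 0.09856786, 0.10337474]), [np.float64(0.0011626453615792222), np.float64(0.0011626453615792205)]) [0.51619814 0.09720682 0.106     ] [0.52017296 0.09947408 0.106     ]
sleeve top ctr [0.5139442  0.09815104 0.08      ] [0.52225199 0.10057962 0.08      ] (array([0.51465488, 0.09984946, 0.07432104]), [np.float64(0.001277322111253443), np.float64(0.0012773221112533763)])
gp top (array([ 0.48052227, -0.06018514,  0.144397  ]), [np.float64(0.00040333662998744764), np.float64(0.00040333662998743875)]) [ 0.48020379 -0.06035795  0.148     ] [ 0.48625499 -0.0591449   0.148     ]
pivot [np.float64(0.6102715445767595), np.float64(0.019999880655246764), 0.104] (np.float64(248.81165398664055), np.float64(159.51053830426528)) (np.float64(251.8498144991707), np.float64(203.7529690339452))
stop [np.float64(0.5714275646206423), np.float64(0.04993556540052635), 0.108] (np.float64(239.30026403063331), np.float64(171.4331033976825)) (np.float64(262.49781855689855), np.float64(194.02681213327014))
chuck [np.float64(0.517289546424155), np.float64(0.09860870980025482), 0.08] (np.float64(224.3627559926574), np.float64(189.66215318859952)) (np.float64(278.4540753182385), np.float64(190.52838711501127))
pin top (array([0.5712287 , 0.05033761, 0.10788736]), [np.float64(0.0010255348261429713), np.float64(0.001025534826142973)])
```

```bash
python3 - <<'E'
from h import *
t=load('top1')
H=[[dep(t,u,v) for u in range(0,512,4)] for v in range(0,384,4)]
P=np.array(H).reshape(-1,3);ok=t['depth'][::4,::4].reshape(-1)>0;P=P[ok]
for x0 in np.arange(0,.9,.1):
    print(round(x0,1),[int(1000*P[(abs(P[:,0]-x0-.05)<.05)&(abs(P[:,1]-y-.05)<.05)][:,2].max(initial=0)) for y in np.arange(-.2,.8,.1)])
r=env.read_state();R=Ro.from_euler('xyz',r['ee_rot'],degrees=True).as_matrix();print(R.round(3));print(r['joint_positions'])
print(proj(t,(.516,.098,.0)))
E
```

```text
0.0 [14, 415, 476, 480, 4, 5, 5, 5, 5, 3]
0.1 [3, 15, 13, 14, 3, 6, 2, 368, 343, 5]
0.2 [5, 6, 4, 4, 5, 13, 6, 75, 119, 87]
0.3 [5, 5, 5, 3, 5, 10, 5, 6, 121, 151]
0.4 [5, 147, 81, 52, 6, 6, 33, 122, 122, 167]
0.5 [2, 107, 108, 80, 12, 4, 31, 84, 121, 182]
0.6 [4, 14, 110, 16, 10, 8, 6, 6, 5, 5]
0.7 [7, 6, 3, 6, 4, 6, 5, 3, 4, 6]
0.8 [3, 5, 8, 34, 62, 66, 5, 5, 6, 5]
[[-0.     0.222  0.975]
 [-0.001  0.975 -0.222]
 [-1.    -0.001  0.   ]]
[-80.97182     30.75339309  -0.25118296  88.13784236   0.14972047
  61.15182053  -4.07807641]
(np.float64(226.25740669124139), np.float64(192.8787288828603))
```

Call:
servo_tool(
  motion="3.7 -5.4 0 0;7.4 -10.7 0 0;9.3 -13.4 0 0;11.2 -16 0 0;13 -18.7 0 0;14.9 -21.4 0 0;16.7 -24 0 0;18.6 -26.7 0 0;20.4 -29.4 0 0;22.3 -32.1 0 0",
  claw=0.75,
)

```text
t: 1.08
tcp_pos: [0.3679, 0.3112, 0.2499]
ee_rot: [80.3, 90.0, 67.4]
contact_force: [0.7, -0.5, 0.7]
opening: 0.75
```

Call:
servo_tool(
  motion="1.9 -2.7 0 0;3.7 -5.3 0 0;5.6 -8 0 0;7.4 -10.7 0 0;9.3 -13.3 0 0;11.1 -16 0 0;13 -18.7 0 0;14.8 -21.3 0 0;14.8 -21.3 0 0",
)

```text
t: 1.83
tcp_pos: [0.5183, 0.0933, 0.2501]
ee_rot: [-34.0, 89.8, -47.3]
contact_force: [-0.7, -0.6, -0.8]
opening: 0.751
```

```bash
python3 - <<'E'
from h import *
s=env.read_state();print(s['t'],s['tcp_pos'],s['joint_positions'],Ro.from_euler('xyz',s['ee_rot'],degrees=True).as_matrix().round(3))
grab('wrist','w2');im=cv2.imread('pics/w2.png');crop('w2',100,20,500,320,2,'w2c')
d=load('w2');print(d['position'],d['attitude'],proj(d,(.516,.098,.106)),proj(d,(.516,.098,.08)),proj(d,(.48,-.06,.148)))
E
```

```text
1.8333 [0.51832042 0.09326014 0.25011857] [-27.35661808  18.82921754  14.97581297 107.62775731  -5.65474069
  54.15712796  66.86203751] [[ 0.003  0.23   0.973]
 [-0.003  0.973 -0.23 ]
 [-1.    -0.002  0.003]]
[0.45298713 0.10859767 0.38380803] [164.62713881   0.1860251   76.65485013] (np.float64(259.1367346009247), np.float64(181.16792526333327)) (np.float64(258.76137842164627), np.float64(175.22451472621972)) (np.float64(50.797464775685796), np.float64(194.96384068377222))
```

View pics/w2.png

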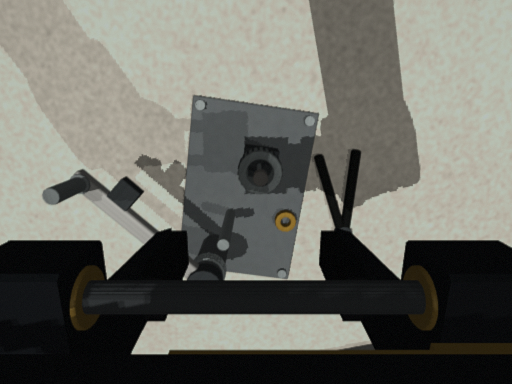

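```bash
python3 - <<'E'
from h import *
crop('w2',225,135,305,205,9,'w2d');crop('w2',30,160,130,220,7,'w2e')
E
```

```text
(no output)
```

View pics/w2d.png

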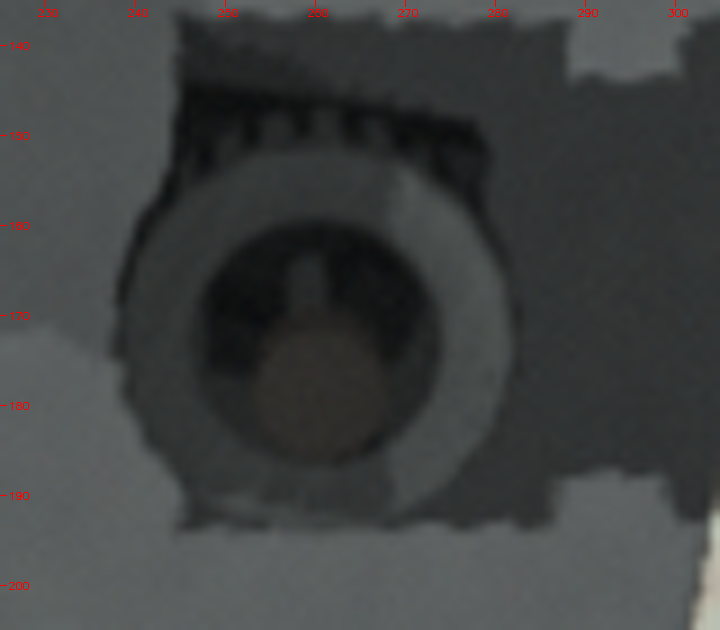

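View pics/w2e.png

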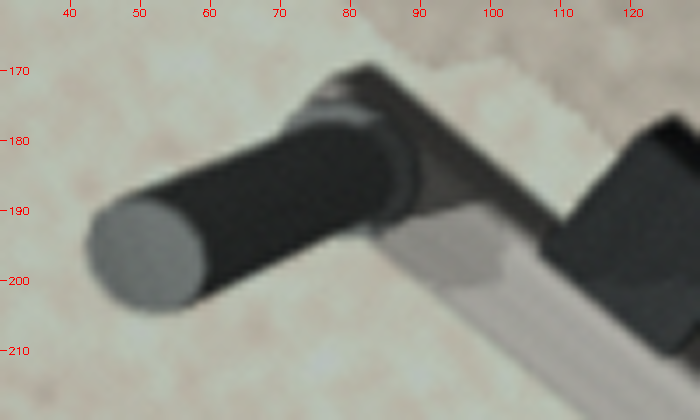

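```bash
python3 - <<'E'
from h import *
w=load('w2');t=load('top1')
print(atz(w,260.3,172,.08),atz(w,260.5,179,.106),atz(w,51.5,196,.148))
print(tri([(w,260.3,172),(t,224.5,190.)]),tri([(w,260.5,179),(t,224.2,189)]),tri([(w,51.5,196),(t,275.5,199)]))
print(dep(w,275,172),dep(w,260,179),dep(w,51,196))
E
```

```text
[0.51321716 0.10018992 0.08      ] [0.51433677 0.09964361 0.106     ] [ 0.48090422 -0.05979905  0.148     ]
(array([0.51899223, 0.09978753, 0.05321649]), [np.float64(0.0005697774454301897), np.float64(0.0005697774454300406)]) (array([0.51893214, 0.09887433, 0.08474888]), [np.float64(0.0001276868551328703), np.float64(0.00012768685513287365)]) (array([ 0.4806464 , -0.06040335,  0.14713691]), [np.float64(0.0003578006547402326), np.float64(0.00035780065474022744)])
[0.51683377 0.1141871  0.07850714] [0.51475042 0.09912715 0.10365481] [ 0.48098282 -0.06119611  0.14657658]
```

Call:
servo_tool(
  motion="0 0 -3 0;0 0 -6 0;0 0 -8 0;0 0 -8 0;0 0 -8 0",
)

```text
t: 2.3
tcp_pos: [0.5143, 0.1007, 0.1693]
ee_rot: [-161.1, 89.9, -173.9]
contact_force: [0.1, 0.2, -0.9]
opening: 0.751
```

Call:
servo_tool(
  motion="0.1 -0.15 -2 0;0.1 -0.15 -4 0;0.1 -0.15 -6 0;0.1 -0.15 -7 0;0.1 -0.15 -7 0;0.1 -0.15 -7 0",
)

```text
t: 2.8
tcp_pos: [0.5168, 0.0987, 0.1007]
ee_rot: [35.6, 89.9, 22.8]
contact_force: [0.0, 0.0, 0.4]
opening: 0.75
```

```bash
python3 - <<'E'
from h import *
s=env.read_state();print(s['t'],s['tcp_pos'],s['contact_force'])
grab('wrist','w3')
E
```

```text
2.8 [0.51684599 0.09869308 0.10072103] [0.00330692 0.00221299 0.3890151 ]
```

View pics/w3.png

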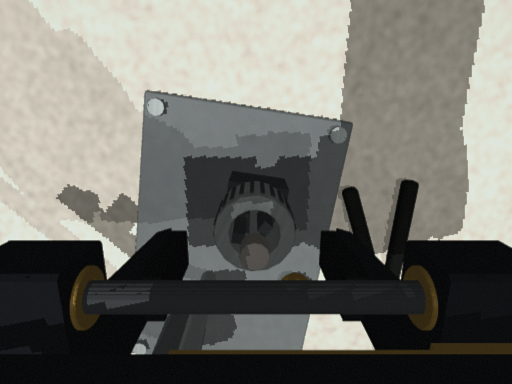

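```bash
python3 - <<'E'
from h import *
crop('w3',195,165,315,285,6,'w3c')
w=load('w3');print(w['position'])
E
```

```text
[0.45164032 0.11302078 0.2346027 ]
```

View pics/w3c.png

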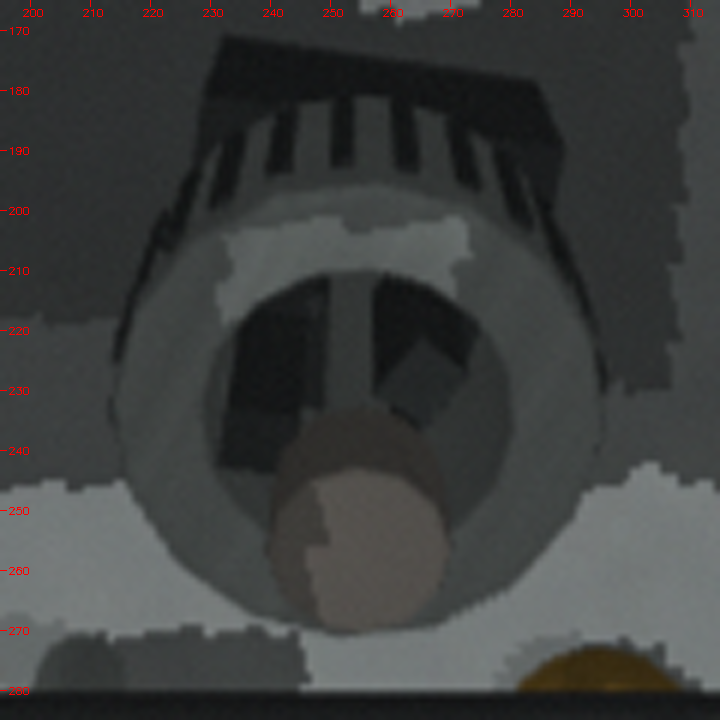

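```bash
python3 - <<'E'
from h import *
w=load('w3');w2=load('w2')
print(atz(w,255,233,.08),atz(w,254.5,256.5,.106),tri([(w,255,233),(w2,260.3,172)]),tri([(w,254.5,256.5),(w2,260.5,179)]))
E
```

```text
[0.5131262  0.09977715 0.08      ] [0.51366748 0.09930818 0.106     ] (array([0.51312702, 0.09999197, 0.0801519 ]), [np.float64(0.00021078469782983875), np.float64(0.00021078469782982078)]) (array([0.51471002, 0.09933602, 0.10398928]), [np.float64(0.0002527819115680875), np.float64(0.0002527819115681381)])
```

Call:
servo_tool(
  motion="-0.25 0.05 -1.5 0;-0.25 0.05 -3 0;-0.25 0.05 -4 0;-0.25 0.05 -4 0;-0.25 0.05 -4 0",
)

```text
t: 3.27
tcp_pos: [0.5141, 0.0988, 0.0602]
ee_rot: [23.9, 90.0, 11.1]
contact_force: [0.7, -0.7, 0.0]
opening: 0.751
```

Call:
servo_tool(
  motion="0 0 0 0;0 0 0 0;0 0 0 0;0 0 0 0;0 0 0 0;0 0 0 0",
  claw=0.4,
)

```text
t: 3.77
tcp_pos: [0.5144, 0.0997, 0.0603]
ee_rot: [48.7, 89.9, 35.9]
contact_force: [-0.9, 2.8, 5.6]
opening: 0.493
```

Call:
servo_tool(
  motion="0 0 0 -5;0 0 0 -10;0 0 0 -15;0 0 0 -20;0 0 0 -25;0 0 0 -30;0 0 0 -35;0 0 0 -40;0 0 0 -45;0 0 0 -45",
  claw=0.2,
)

```text
t: 4.6
tcp_pos: [0.5144, 0.0995, 0.0603]
ee_rot: [91.4, 89.9, 33.3]
contact_force: [-0.0, 2.9, 7.0]
opening: 0.491
```

```bash
cat > st.py <<'E'
from h import *
s=env.read_state();R=Ro.from_euler('xyz',s['ee_rot'],degrees=True).as_matrix()
print(round(s['t'],2),s['tcp_pos'].round(4),'jaw',round(np.degrees(np.arctan2(R[1,1],R[0,1])),1),'F',np.round(s['contact_force'],1),'T',np.round(s['torque'],2),round(s['opening'],3),np.round(s['joint_positions'],0))
E
python3 st.py
```

```text
4.6 [0.5144 0.0995 0.0603] jaw 31.9 F [-0.   2.9  7. ] T [ 0.45  0.11 -0.13] 0.491 [-33.  37.  22. 115. -25.  32.  38.]
```

Call:
servo_tool(
  motion="0 0 0 -4;0 0 0 -8;0 0 0 -10",
)

```text
t: 4.85
tcp_pos: [0.5144, 0.0995, 0.0603]
ee_rot: [110.2, 89.9, 42.2]
contact_force: [-0.2, 2.5, 6.3]
opening: 0.494
```

```bash
python3 st.py
```

```text
4.85 [0.5144 0.0995 0.0603] jaw 22.0 F [-0.2  2.5  6.3] T [0.48 0.11 0.2 ] 0.494 [-34.  38.  24. 115. -28.  33.  31.]
```

Turned 55°. Now smaller steps, watching the moment about z.

Call:
servo_tool(
  motion="0 0 0 -3;0 0 0 -5",
)

```text
t: 5.02
tcp_pos: [0.5143, 0.0995, 0.0603]
ee_rot: [115.9, 89.9, 43.0]
contact_force: [-0.1, 1.6, 6.2]
opening: 0.492
```

```bash
python3 st.py
```

```text
5.02 [0.5143 0.0995 0.0603] jaw 17.1 F [-0.1  1.6  6.2] T [0.42 0.15 0.63] 0.492 [-35.  38.  25. 115. -29.  33.  27.]
```

Call:
servo_tool(
  motion="0 0 0 -3;0 0 0 -5",
)

```text
t: 5.18
tcp_pos: [0.5144, 0.099, 0.0603]
ee_rot: [68.8, 89.9, -9.0]
contact_force: [-0.4, -0.1, 5.9]
opening: 0.492
```

```bash
python3 st.py
```

```text
5.18 [0.5144 0.099  0.0603] jaw 12.2 F [-0.4 -0.1  5.9] T [-0.26  0.04  0.99] 0.492 [-36.  38.  27. 115. -30.  34.  23.]
```

Call:
servo_tool(
  motion="0 0 0 -3;0 0 0 -5",
)

```text
t: 5.35
tcp_pos: [0.5144, 0.0988, 0.0602]
ee_rot: [65.7, 89.9, -17.1]
contact_force: [-0.2, -0.9, 4.5]
opening: 0.496
```

```bash
python3 st.py
```

```text
5.35 [0.5144 0.0988 0.0602] jaw 7.2 F [-0.2 -0.9  4.5] T [-0.15 -0.    0.92] 0.496 [-37.  39.  28. 115. -32.  34.  20.]
```

Call:
servo_tool(
  motion="0 0 0 -3;0 0 0 -5",
)

```text
t: 5.52
tcp_pos: [0.5143, 0.0987, 0.0602]
ee_rot: [69.8, 89.9, -18.1]
contact_force: [0.7, 0.6, 4.8]
opening: 0.492
```

```bash
python3 st.py
```

```text
5.52 [0.5143 0.0987 0.0602] jaw 2.2 F [0.7 0.6 4.8] T [0.06 0.03 0.82] 0.492 [-38.  39.  29. 115. -33.  34.  16.]
```

Call:
servo_tool(
  motion="0 0 0 0;0 0 0 0;0 0 0 0",
  claw=0.65,
)

```text
t: 5.77
tcp_pos: [0.5134, 0.0985, 0.0595]
ee_rot: [-64.2, 90.0, -152.0]
contact_force: [-0.3, -0.4, -0.4]
opening: 0.647
```

Call:
servo_tool(
  motion="0 0 0 7;0 0 0 14;0 0 0 21;0 0 0 28;0 0 0 35;0 0 0 42;0 0 0 49;0 0 0 49",
)

```text
t: 6.43
tcp_pos: [0.5136, 0.0983, 0.0597]
ee_rot: [-163.7, 90.0, 157.7]
contact_force: [-0.8, -0.8, -0.1]
opening: 0.649
```

```bash
python3 st.py;python3 - <<'E'
from h import *
d=grab('wrist','w4');crop('w4',150,150,350,290,4,'w4c')
E
```

```text
6.43 [0.5136 0.0983 0.0597] jaw 51.4 F [-0.8 -0.8 -0.1] T [ 0.04  0.04 -0.03] 0.649 [-29.  37.  17. 115. -19.  32.  53.]
```

View pics/w4c.png

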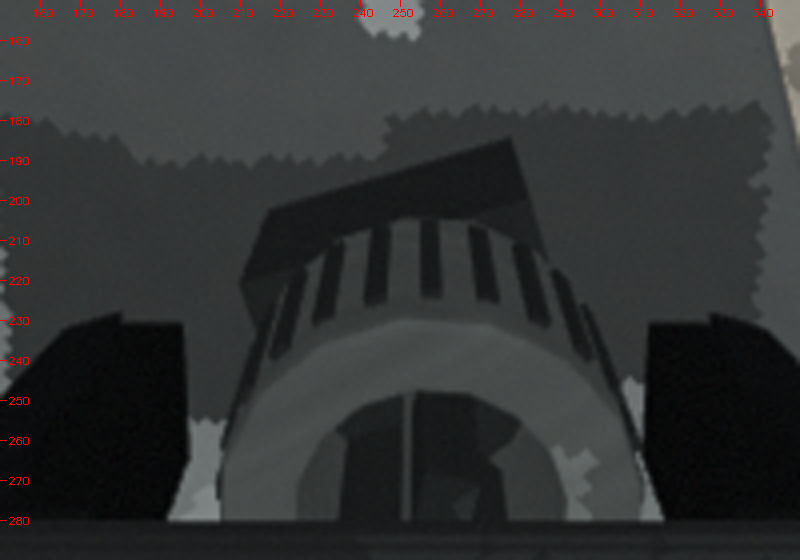

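Regrip and turn on; take a picture of the ribs before and after.

Call:
servo_tool(
  motion="0 0.1 0 0;0 0.1 0 0;0 0.1 0 0;0 0.1 0 0;0 0.1 0 0",
  claw=0.2,
)

```text
t: 6.9
tcp_pos: [0.5138, 0.1001, 0.0596]
ee_rot: [44.4, 90.0, 5.6]
contact_force: [1.8, 2.0, -1.5]
opening: 0.491
```

Call:
servo_tool(
  motion="0 0 0 -3;0 0 0 -5",
)

```text
t: 7.07
tcp_pos: [0.5137, 0.1003, 0.0597]
ee_rot: [-74.3, 90.0, -118.1]
contact_force: [-1.0, 2.8, 0.2]
opening: 0.495
```

```bash
python3 st.py;python3 - <<'E'
from h import *
d=grab('wrist','w5');crop('w5',150,150,350,290,4,'w5c')
E
```

```text
7.07 [0.5137 0.1003 0.0597] jaw 46.2 F [-1.   2.8  0.2] T [0.47 0.12 0.99] 0.495 [-30.  37.  18. 115. -21.  32.  49.]
```

Call:
servo_tool(
  motion="0 0 0 -3;0 0 0 -5",
)

```text
t: 7.28
tcp_pos: [0.5138, 0.1003, 0.0598]
ee_rot: [71.6, 90.0, 22.8]
contact_force: [-0.2, 1.1, 0.4]
opening: 0.495
```

```bash
python3 st.py;python3 - <<'E'
from h import *
d=grab('wrist','w6');crop('w6',150,150,350,290,4,'w6c')
E
```

```text
7.28 [0.5138 0.1003 0.0598] jaw 41.2 F [-0.2  1.1  0.4] T [ 0.13 -0.05  0.82] 0.495 [-31.  37.  19. 115. -22.  32.  45.]
```

View pics/w5c.png

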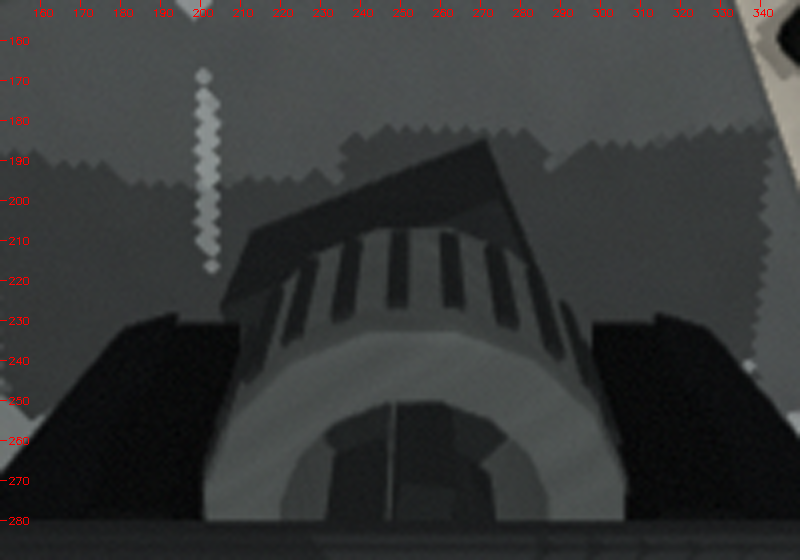

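View pics/w6c.png

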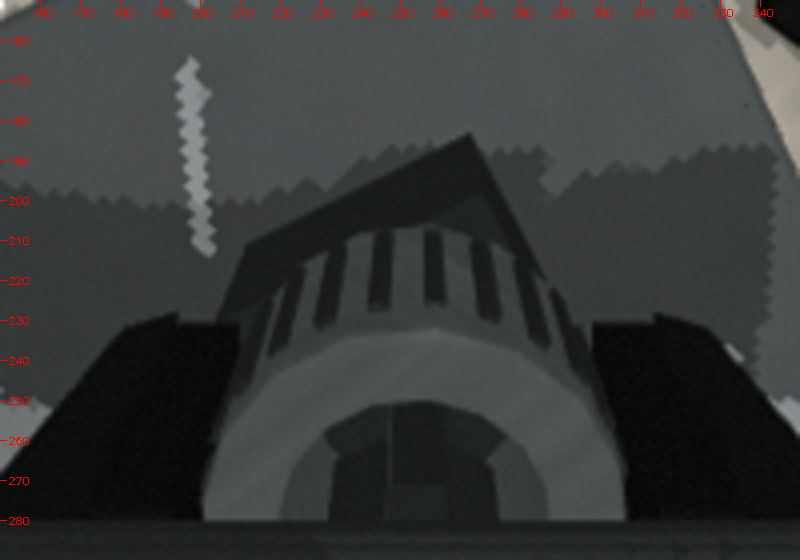

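Call:
servo_tool(
  motion="0 0 0 0;0 0 0 0;0 0 0 0;0 0 0 0",
  claw=0.75,
)

```text
t: 7.67
tcp_pos: [0.5137, 0.0995, 0.0597]
ee_rot: [-87.4, 90.0, -136.3]
contact_force: [-0.5, -0.2, 0.5]
opening: 0.744
```

Call:
servo_tool(
  motion="0 0 2 0;0 0 4 7;0 0 4 14;0 0 4 21;0 0 4 28;0 0 4 35.5;0 0 4 35.5;0 0 4 35.5",
)

```text
t: 8.33
tcp_pos: [0.5138, 0.0995, 0.0997]
ee_rot: [111.7, 90.0, 98.2]
contact_force: [0.1, -0.1, 0.7]
opening: 0.75
```

```bash
python3 st.py;python3 - <<'E'
from h import *
d=grab('wrist','w7');crop('w7',195,165,315,285,6,'w7c')
E
```

```text
8.33 [0.5138 0.0995 0.0997] jaw 76.5 F [ 0.1 -0.1  0.7] T [-0.05  0.02  0.03] 0.75 [-26.  32.  12. 114. -11.  36.  71.]
```

View pics/w7c.png

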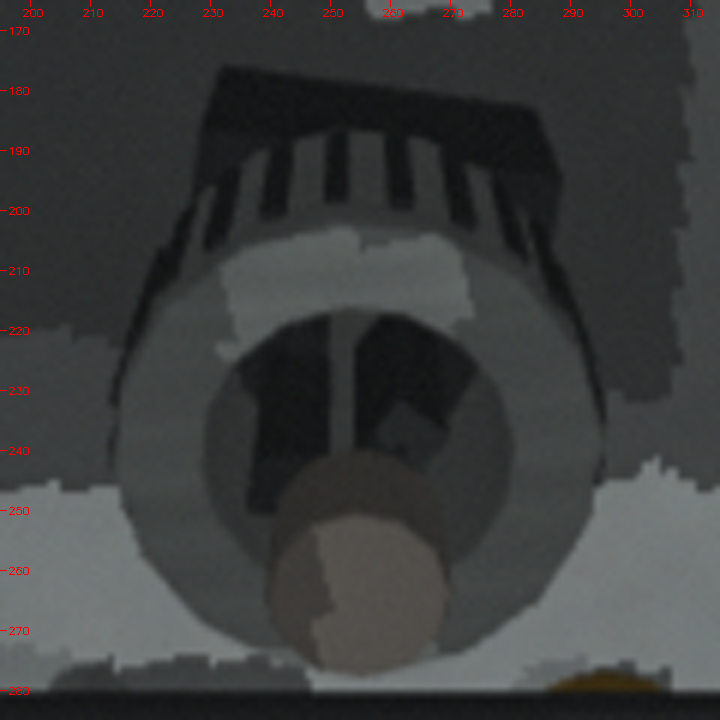

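```bash
python3 - <<'E'
from h import *
a=[]
for t,y0 in(('w3',203),('w7',209)):
    im=cv2.imread(f'pics/{t}.png')[y0:y0+65,225:287].astype(float)
    im=np.clip((im/255)**.5*300-60,0,255).astype(np.uint8)
    a.append(cv2.resize(im,None,fx=6,fy=6,interpolation=cv2.INTER_NEAREST))
cv2.imwrite('pics/cmp.png',np.hstack(a))
E
```

```text
(no output)
```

View pics/cmp.png

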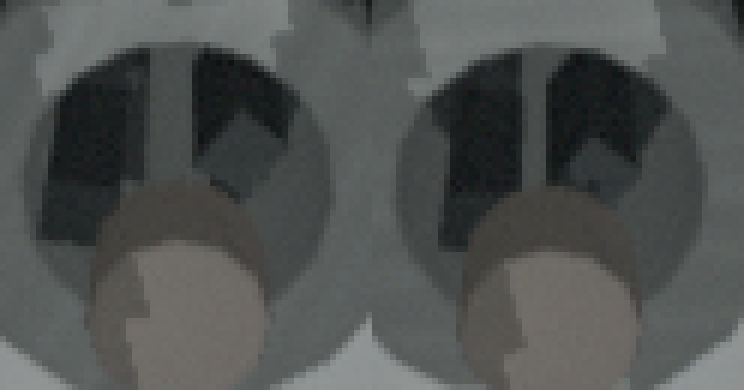

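```bash
cat > rib.py <<'E'
from h import *
import sys
def rib(tag,c=(.5134,.0997),N=24,verbose=False):
    d=load(tag);g=d['image'].mean(2).astype(np.float32)
    cam=np.array(d['position']);a0=np.arctan2(cam[1]-c[1],cam[0]-c[0])
    al=a0+np.radians(np.arange(-50,50,.5))
    best=[]
    for z in np.arange(.060,.0741,.002):
        uv=np.array([proj(d,(c[0]+.0221*np.cos(a),c[1]+.0221*np.sin(a),z)) for a in al]).astype(np.float32)
        best.append(cv2.remap(g,uv[:,:1].copy(),uv[:,1:].copy(),cv2.INTER_LINEAR)[:,0])
    m=np.mean(best,0);m=(m-cv2.GaussianBlur(m[None].astype(np.float32),(0,0),12)[0])
    out={}
    for n in (18,20,22,24,26,28,30,36):
        k=np.sum(m*np.exp(-1j*n*al));out[n]=abs(k)
    k=np.sum(m*np.exp(-1j*N*al));return np.degrees(a0),out,np.degrees(-np.angle(k))/N
for t in sys.argv[1:]:
    a0,o,ph=rib(t);print(t,round(a0,1),{n:int(v) for n,v in o.items()},round(ph,2))
E
python3 rib.py w3 w4 w5 w6 w7
```

```text
w3 167.8 {18: 133, 20: 159, 22: 526, 24: 1309, 26: 1289, 28: 400, 30: 337, 36: 70} -0.4
w4 142.5 {18: 163, 20: 211, 22: 586, 24: 1560, 26: 1467, 28: 384, 30: 369, 36: 98} -1.68
w5 135.9 {18: 215, 20: 249, 22: 668, 24: 1677, 26: 1501, 28: 351, 30: 377, 36: 55} -2.36
w6 130.8 {18: 208, 20: 187, 22: 691, 24: 1689, 26: 1566, 28: 366, 30: 427, 36: 20} -2.61
w7 167.0 {18: 205, 20: 158, 22: 564, 24: 1363, 26: 1269, 28: 326, 30: 347, 36: 17} 0.09
```

```bash
cat > rib2.py <<'E'
from h import *
import sys
from scipy.optimize import minimize
d={t:load(t) for t in sys.argv[1:]}
def prof(t,c):
    D=d[t];g=D['image'].mean(2).astype(np.float32);cam=np.array(D['position']);a0=np.arctan2(cam[1]-c[1],cam[0]-c[0])
    al=a0+np.radians(np.arange(-50,50,.5));zz=np.arange(.060,.0741,.002)
    P=np.array([[(c[0]+.0222*np.cos(a),c[1]+.0222*np.sin(a),z) for a in al] for z in zz]).reshape(-1,3)
    C=(P-cam)@RR(D);u=(D['fx']*C[:,0]/C[:,2]+D['cx']).reshape(len(zz),-1).astype(np.float32);v=(D['fy']*C[:,1]/C[:,2]+D['cy']).reshape(len(zz),-1).astype(np.float32)
    m=cv2.remap(g,u,v,cv2.INTER_LINEAR).mean(0);return al,a0,m-cv2.GaussianBlur(m[None],(0,0),12)[0]
for t in d:
    for N in(22,23,24,25,26,27,28):
        f=lambda q:-abs(np.sum((lambda r:r[2]*np.exp(-1j*N*r[0]))(prof(t,q/1000))))
        r=minimize(f,[513.5,99.7],method='Nelder-Mead',options=dict(initial_simplex=[[513.5,99.7],[515,99.7],[513.5,101]]))
        al,a0,m=prof(t,r.x/1000);k=np.sum(m*np.exp(-1j*N*al))
        print(t,N,r.x.round(1),int(-r.fun),'phase',round(np.degrees(-np.angle(k))/N,2))
E
python3 rib2.py w3 w4 w5 w6 w7
```

```text
w3 22 [513.2 102.5] 819 phase 7.08
w3 23 [514.5  99. ] 1134 phase 6.37
w3 24 [514.1  99. ] 1400 phase -2.05
w3 25 [513.5  99. ] 1455 phase 4.4
w3 26 [512.7  99.3] 1395 phase -2.99
w3 27 [512.2  99.4] 1230 phase 3.3
w3 28 [511.8  99.4] 940 phase -3.94
w4 22 [515.4  98.4] 932 phase 2.12
w4 23 [514.4  98.7] 1318 phase 7.05
w4 24 [514.   99.1] 1611 phase -2.12
w4 25 [513.6  99.8] 1701 phase 4.84
w4 26 [512.8 100.4] 1670 phase -3.69
w4 27 [512.1 100.8] 1558 phase 1.25
w4 28 [511.7 101.1] 1292 phase 6.25
w5 22 [515.4  98.3] 1002 phase 2.99
w5 23 [514.4  98.8] 1422 phase 7.37
w5 24 [514.   99.2] 1722 phase -2.25
w5 25 [513.8 100. ] 1805 phase 4.74
w5 26 [512.9 100.7] 1792 phase -4.19
w5 27 [512.2 101.1] 1672 phase 0.29
w5 28 [511.8 101.5] 1380 phase 4.95
w6 22 [515.2  98.1] 1043 phase 2.66
w6 23 [514.7  99.1] 1467 phase -6.29
w6 24 [514.4  99.5] 1754 phase -0.75
w6 25 [513.6  99.8] 1834 phase 3.42
w6 26 [512.8 100.6] 1797 phase -5.8
w6 27 [512.6 101.4] 1653 phase 0.28
w6 28 [512.2 101.9] 1362 phase 5.12
w7 22 [513.8 101.6] 791 phase 5.98
w7 23 [514.3  98.7] 1181 phase 5.81
w7 24 [513.9  98.8] 1432 phase -2.32
w7 25 [513.3  99.3] 1492 phase 5.62
w7 26 [512.5  99.6] 1425 phase -1.72
w7 27 [511.9  99.4] 1204 phase 3.59
w7 28 [511.4  99.4] 903 phase -4.1
```

Call:
servo_tool(
  motion="0 0 -2 0;0 0 -4 0;0 0 -4 0",
)

```text
t: 8.63
tcp_pos: [0.5116, 0.0994, 0.0571]
ee_rot: [-148.8, 89.7, -162.3]
contact_force: [-1.5, -0.0, 0.1]
opening: 0.753
```

Call:
servo_tool(
  motion="0 0 0 0;0 0 0 0;0 0 0 0;0 0 0 0;0 0 0 0;0 0 0 0",
  claw=0,
)

```text
t: 9.13
tcp_pos: [0.5145, 0.0997, 0.0606]
ee_rot: [24.3, 89.9, 11.0]
contact_force: [-0.5, -0.7, 7.1]
opening: 0.489
```

```bash
python3 st.py
```

```text
9.13 [0.5145 0.0997 0.0606] jaw 76.7 F [-0.5 -0.7  7.1] T [-0.22  0.25 -0.06] 0.489 [-24.  36.  11. 114. -13.  31.  72.]
```

Call:
servo_tool(
  motion="0 0 0 -1;0 0 0 -1",
)

```text
t: 9.3
tcp_pos: [0.5145, 0.0997, 0.0606]
ee_rot: [12.5, 89.9, -1.8]
contact_force: [-0.1, -1.0, 8.1]
opening: 0.492
```

```bash
python3 st.py
```

```text
9.3 [0.5145 0.0997 0.0606] jaw 75.7 F [-0.1 -1.   8.1] T [-0.27  0.17  0.57] 0.492 [-25.  36.  11. 114. -13.  31.  71.]
```

Call:
servo_tool(
  motion="0 0 0 -1;0 0 0 -1",
)

```text
t: 9.47
tcp_pos: [0.5147, 0.0997, 0.0606]
ee_rot: [8.2, 89.9, -7.0]
contact_force: [0.3, -2.5, 7.0]
opening: 0.494
```

```bash
python3 st.py
```

```text
9.47 [0.5147 0.0997 0.0606] jaw 74.8 F [ 0.3 -2.5  7. ] T [-0.4   0.04  0.75] 0.494 [-25.  36.  12. 114. -13.  31.  70.]
```

Call:
servo_tool(
  motion="0 0 0 -1;0 0 0 -1",
)

```text
t: 9.63
tcp_pos: [0.515, 0.0996, 0.0606]
ee_rot: [9.2, 89.8, -7.0]
contact_force: [0.8, -2.1, 6.1]
opening: 0.49
```

```bash
python3 st.py
```

```text
9.63 [0.515  0.0996 0.0606] jaw 73.7 F [ 0.8 -2.1  6.1] T [-0.54 -0.16  0.83] 0.49 [-25.  36.  12. 114. -13.  31.  70.]
```

Call:
servo_tool(
  motion="0 0 0 -1;0 0 0 -1",
)

```text
t: 9.8
tcp_pos: [0.5148, 0.0996, 0.0606]
ee_rot: [11.5, 89.9, -5.8]
contact_force: [0.5, -2.7, 6.9]
opening: 0.486
```

```bash
python3 st.py
```

```text
9.8 [0.5148 0.0996 0.0606] jaw 72.7 F [ 0.5 -2.7  6.9] T [-0.49 -0.03  0.77] 0.486 [-25.  36.  12. 114. -14.  31.  69.]
```

Call:
servo_tool(
  motion="0 0 0 -1;0 0 0 -1",
)

```text
t: 9.97
tcp_pos: [0.5149, 0.0995, 0.0606]
ee_rot: [13.1, 89.9, -5.2]
contact_force: [1.5, -2.5, 6.7]
opening: 0.489
```

```bash
python3 st.py
```

```text
9.97 [0.5149 0.0995 0.0606] jaw 71.7 F [ 1.5 -2.5  6.7] T [-0.47 -0.15  0.66] 0.489 [-25.  36.  12. 114. -14.  31.  68.]
```

Call:
servo_tool(
  motion="0 0 0 0;0 0 0 0;0 0 0 0;0 0 0 0",
  claw=0.75,
)

```text
t: 10.3
tcp_pos: [0.5134, 0.1, 0.0596]
ee_rot: [-177.0, 90.0, 164.7]
contact_force: [0.9, 0.7, 0.2]
opening: 0.746
```

Call:
servo_tool(
  motion="0 0 3 0;0 0 6 0;0 0 9 0;0 0 12 6;0 0 14 12;0 0 14 18;0 0 14 24;0 0 14 30;0 0 14 36;0 0 14 42",
)

```text
t: 11.13
tcp_pos: [0.5134, 0.0998, 0.1996]
ee_rot: [149.3, 90.0, 173.3]
contact_force: [-0.7, 0.2, -0.4]
opening: 0.752
```

```bash
python3 st.py;python3 - <<'E'
from h import *
d=grab('wrist','w8')
E
```

```text
11.13 [0.5134 0.0998 0.1996] jaw 114.0 F [-0.7  0.2 -0.4] T [-0.    0.02  0.04] 0.752 [-22.  22.   7. 110.  -4.  48. 101.]
```

View pics/w8.png

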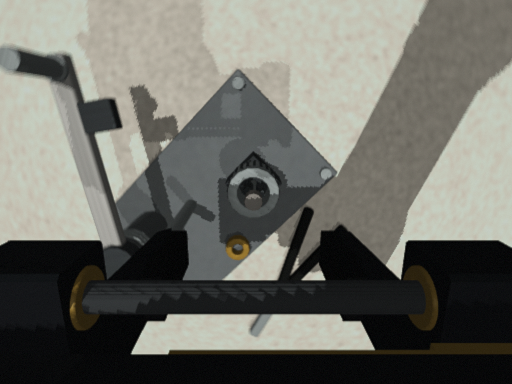

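Call:
servo_tool(
  motion="-0.7 -3.2 0 2;-1.3 -6.4 0 4;-2 -9.6 0 4;-2.6 -12.8 0 4;-3.25 -16 0 4;-3.25 -16 0 4;-3.25 -16 0 4",
  claw=0.45,
)

```text
t: 11.77
tcp_pos: [0.4807, -0.0619, 0.1997]
ee_rot: [-179.0, 90.0, -151.7]
contact_force: [0.6, 1.1, 0.0]
opening: 0.45
```

```bash
python3 st.py;python3 - <<'E'
from h import *
d=grab('wrist','w9');print(proj(d,(.4807,-.0603,.148)))
E
```

```text
11.77 [ 0.4807 -0.0619  0.1997] jaw 117.3 F [0.6 1.1 0. ] T [ 0.1   0.03 -0.  ] 0.45 [ -6.  19.  10. 116.  -4.  46. 123.]
(np.float64(256.9340556601472), np.float64(221.85969012638984))
```

View pics/w9.png

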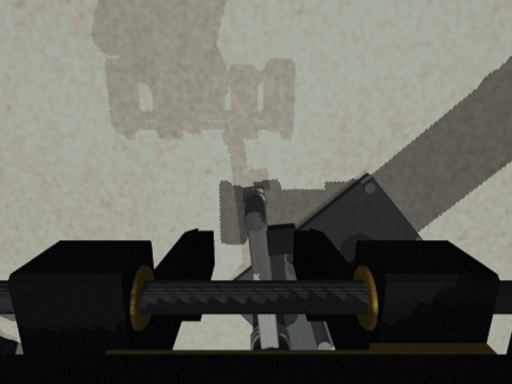

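Call:
servo_tool(
  motion="0 0.1 -2 0;0 0.1 -4 0;0 0.1 -6 0;0 0.1 -7.6 0;0 0.1 -7.6 0;0 0.1 -7.6 0",
)

```text
t: 12.32
tcp_pos: [0.481, -0.0577, 0.1233]
ee_rot: [133.0, 89.9, 160.8]
contact_force: [0.3, -0.1, 0.0]
opening: 0.447
```

Call:
servo_tool(
  motion="0 0 0 0;0 0 0 0;0 0 0 0;0 0 0 0;0 0 0 0",
  claw=0,
)

```text
t: 12.73
tcp_pos: [0.4821, -0.0597, 0.1245]
ee_rot: [-41.1, 89.9, -13.4]
contact_force: [0.1, -1.9, 2.3]
opening: 0.147
```

```bash
python3 st.py;python3 - <<'E'
from h import *
d=grab('wrist','w10')
s=env.read_state();p=s['tcp_pos'];pv=np.array([.607,.0205]);v=p[:2]-pv
print(np.hypot(*v),np.degrees(np.arctan2(v[1],v[0])))
for a in np.linspace(0,57,11):
    r=np.radians(-a);q=pv+np.array([[np.cos(r),-np.sin(r)],[np.sin(r),np.cos(r)]])@v-p[:2];print(round(a,1),(q*100).round(2))
E
```

```text
12.73 [ 0.4821 -0.0597  0.1245] jaw 117.7 F [ 0.1 -1.9  2.3] T [-0.26 -0.09  0.04] 0.147 [ -5.  26.   8. 118.  -6.  36. 125.]
0.14845212264232527 -147.3092612928654
0.0 [0. 0.]
5.7 [-0.73  1.28]
11.4 [-1.34  2.63]
17.1 [-1.81  4.03]
22.8 [-2.13  5.47]
28.5 [-2.31  6.93]
34.2 [-2.35  8.41]
39.9 [-2.23  9.88]
45.6 [-1.98 11.33]
51.3 [-1.58 12.76]
57.0 [-1.04 14.13]
```

View pics/w10.png

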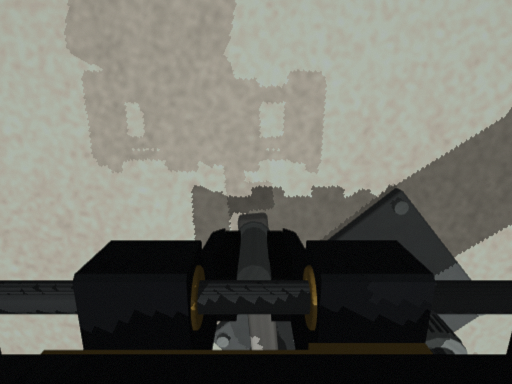

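Call:
servo_tool(
  motion="-0.4 0.6 0 -2.8;-0.7 1.3 0 -5.7;-1.05 1.95 0 -8.5;-1.35 2.65 0 -11.4;-1.6 3.3 0 -14.2;-1.8 4.05 0 -17;-2 4.75 0 -20;-2.15 5.5 0 -22.8;-2.25 6.2 0 -25.6;-2.3 6.95 0 -28.5",
)

```text
t: 13.62
tcp_pos: [0.4589, 0.0093, 0.1244]
ee_rot: [-30.1, 89.9, -31.1]
contact_force: [0.1, -4.7, 6.1]
opening: 0.145
```

```bash
python3 st.py
```

```text
13.62 [0.4589 0.0093 0.1244] jaw 89.0 F [ 0.1 -4.7  6.1] T [-0.97  0.05 -0.01] 0.145 [-20.  25.  16. 122. -11.  34.  93.]
```

Call:
servo_tool(
  motion="0 0.75 0 -2.9;-0.05 1.5 0 -5.7;0 2.2 0 -8.6;0.1 2.95 0 -11.4;0.2 3.65 0 -14.2;0.33 4.4 0 -17.1;0.5 5.1 0 -20;0.75 5.85 0 -22.8;0.75 5.85 0 -22.8",
)

```text
t: 14.37
tcp_pos: [0.4664, 0.0685, 0.1243]
ee_rot: [-28.2, 89.9, -52.0]
contact_force: [-2.5, -5.7, 10.3]
opening: 0.144
```

```bash
python3 st.py; python3 - <<'E'
from h import *
d=grab('wrist','w11');d=grab('top','t11');crop('t11',190,140,290,220,7,'t11c')
E
```

```text
14.37 [0.4664 0.0685 0.1243] jaw 66.2 F [-2.5 -5.7 10.3] T [-1.3   0.4   0.03] 0.144 [-31.  26.  21. 121. -16.  35.  67.]
```

View pics/w11.png

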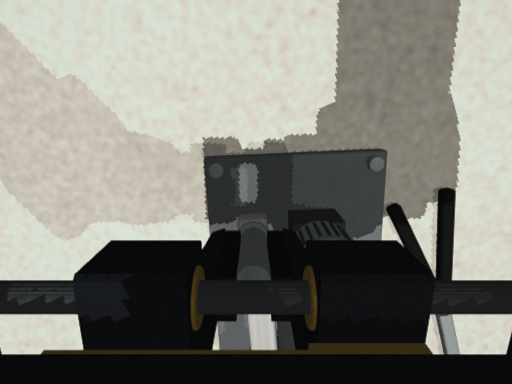

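View pics/t11c.png

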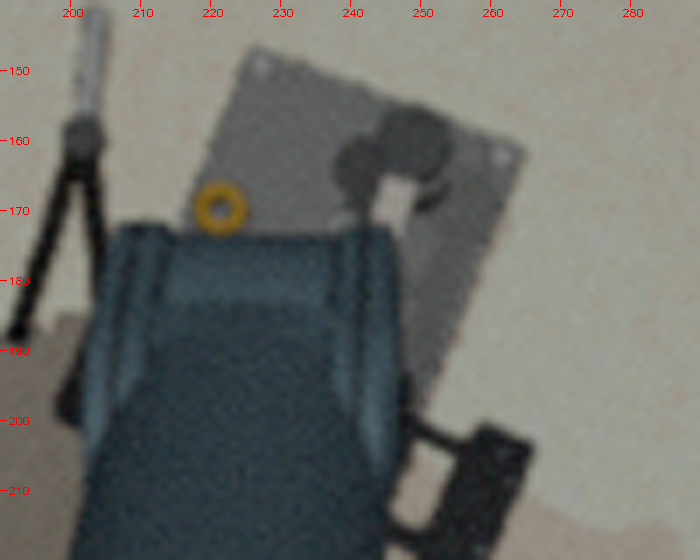

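Call:
servo_tool(
  motion="0.06 0.14 0 -0.6;0.12 0.28 0 -1.1;0.12 0.28 0 -1.1",
)

```text
t: 14.72
tcp_pos: [0.4669, 0.0701, 0.1243]
ee_rot: [-82.0, 89.9, -106.8]
contact_force: [-2.2, -5.5, 10.3]
opening: 0.149
```

```bash
python3 st.py
```

```text
14.72 [0.4669 0.0701 0.1243] jaw 65.2 F [-2.2 -5.5 10.3] T [-1.25  0.58  0.07] 0.149 [-32.  26.  22. 121. -16.  36.  66.]
```

Call:
servo_tool(
  motion="0.06 0.14 0 -0.6;0.12 0.28 0 -1.1;0.12 0.28 0 -1.1",
)

```text
t: 14.97
tcp_pos: [0.4679, 0.0728, 0.1243]
ee_rot: [-96.3, 89.9, -122.2]
contact_force: [-2.3, -5.9, 10.6]
opening: 0.141
```

```bash
python3 st.py
```

```text
14.97 [0.4679 0.0728 0.1243] jaw 64.1 F [-2.3 -5.9 10.6] T [-1.21  0.62 -0.01] 0.141 [-32.  26.  22. 121. -16.  36.  65.]
```

Call:
servo_tool(
  motion="0.06 0.14 0 -0.6;0.12 0.28 0 -1.1;0.12 0.28 0 -1.1",
)

```text
t: 15.22
tcp_pos: [0.4686, 0.0747, 0.1242]
ee_rot: [-101.6, 89.8, -128.7]
contact_force: [-4.7, -9.0, 13.6]
opening: 0.148
```

```bash
python3 st.py
```

```text
15.22 [0.4686 0.0747 0.1242] jaw 62.9 F [-4.7 -9.  13.6] T [-1.71  0.87  0.06] 0.148 [-32.  27.  22. 120. -17.  36.  64.]
```

Call:
servo_tool(
  motion="0.06 0.14 0 -0.6;0.06 0.14 0 -0.6;0.06 0.14 0 -0.6",
)

```text
t: 15.47
tcp_pos: [0.4688, 0.075, 0.1242]
ee_rot: [-102.1, 89.8, -129.8]
contact_force: [-5.3, -10.8, 15.8]
opening: 0.148
```

```bash
python3 st.py
```

```text
15.47 [0.4688 0.075  0.1242] jaw 62.3 F [ -5.3 -10.8  15.8] T [-2.31  1.2   0.09] 0.148 [-33.  27.  22. 120. -17.  36.  63.]
```

Call:
servo_tool(
  motion="0.06 0.14 0.05 0;0.06 0.14 0.05 0;0.06 0.14 0.05 0;0.06 0.14 0.05 0;0.06 0.14 0.05 0;0.06 0.14 0.05 0;0.06 0.14 0.05 0;0.06 0.14 0.05 0",
)

```text
t: 16.13
tcp_pos: [0.4688, 0.0753, 0.1243]
ee_rot: [-101.0, 89.7, -128.7]
contact_force: [-4.7, -13.6, 11.6]
opening: 0.142
```

```bash
python3 st.py; python3 - <<'E'
from h import *
d=grab('wrist','w12');d=grab('scene','s12');crop('s12',200,120,340,250,5,'s12c')
E
python3 st.py
```

```text
16.13 [0.4688 0.0753 0.1243] jaw 62.3 F [ -4.7 -13.6  11.6] T [-2.87  1.16  0.18] 0.142 [-33.  27.  22. 120. -17.  36.  63.]
16.23 [0.4688 0.0753 0.1243] jaw 62.3 F [ -5.2 -13.6  10.5] T [-2.84  1.12  0.15] 0.145 [-33.  27.  22. 120. -17.  36.  63.]
```

View pics/s12c.png

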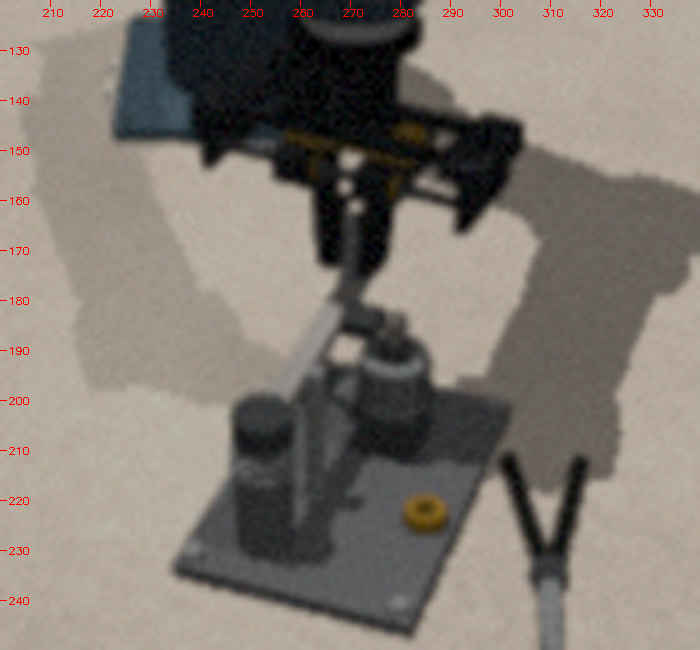

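View pics/w12.png

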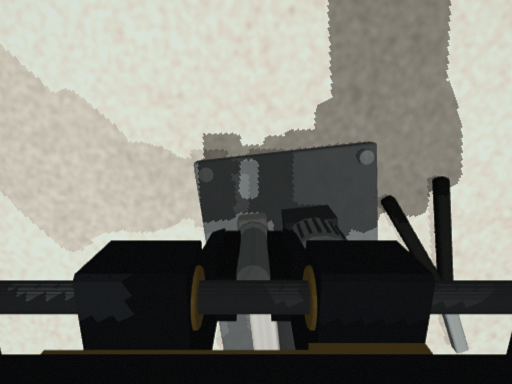

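```bash
python3 -c "
from station import env
env.finish_job()"; python3 st.py
```

```text
the job is handed in; nothing more can be done
the job is handed in; nothing more can be done
```

I turned the chuck sleeve clockwise until it came up solid, let go of it, then swung the dresser arm to its stop. I handed the job in still gripping the post, at about 16 s of the 54 s allowed.

- **Chuck:** The sleeve turned about 60° by rib comparison. After that the fingers slipped on it at about 0.8–1.0 N m. I gripped it twice more and it took the same torque within 1–5°. The ribs showed no clear further turn, though their readings scattered by about 1.5°. I take this to be the hard stop at 1.35. That is inferred from the torque and the rib count, because the sleeve's angle cannot be read directly, so I have not confirmed the chuck is past 1.25.
- **Dresser arm:** The post stopped advancing at TCP (0.469, 0.075). I had worked out (0.467, 0.0745) for the stop. The push along its path rose from about 6 N to about 14 N, against roughly 7 N of spring.
- **Grip:** The opening of about 13 mm fits the 14 mm post. The tool also carried about 10 N upward at the end, which I did not remove.
- **Surroundings:** The last pictures show the grinding point standing in the chuck and the arm against the stop pin. The collar and pliers look to be where they were; I did not recheck the other things on the bench at the end.

Camera estimates of the chuck's position differed by up to about 4 mm in x between views. I used the wrist-camera value, and the sleeve grip came out centred.

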